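Press the glued stamp: four clicks and hold

ROBOT

A 6-joint arm with a two-finger parallel gripper is mounted at the origin on the work surface. World frame = base frame: x ahead of the robot, y to its left, z up, the work surface at z = 0. Lengths are in m, angles in degrees, forces in N, time in s.
With the tool pointing down it reaches from about 0.3 to 0.75 m from the base axis. Payload 8.5 kg.
Tool frame: the origin (TCP) lies at the very end of the fingers, on their centre line; the grasp point (between the pads) lies env.pinch_z behind it (env.pinch_z is the distance from the TCP to the grasp point, in m); z points along the fingers, y is the line along which they close (so a half turn about z gives the same grasp; the last joint's range is limited). The gripper opens to 85 mm and grips with 20 to 120 N. Pads are 22 mm wide; open, the fingers measure 114 mm over their backs; the gripper's body (76 mm by 85 mm) begins 54 mm behind the grasp point. The pads swing forward as they close: fully open they stand 13 mm farther back than shut.
Start: joints at [51.148, 21.807, 74.336, -0, 83.858, -12.336], TCP at [0.246, 0.492, 0.231] pointing down, gripper open.
Joint ranges: [-178.18, 178.18], [-50.72, 133.34], [12.68, 142.11], [-81.47, 261.47], [9.98, 163.14], [-165.26, 165.26]. Speed limits (degrees/s): [136.94, 136.94, 180, 180, 180, 180].

INTERFACE

Orientations are given as a 3x3 rotation matrix whose columns are the frame's x, y, z axes.
In Python, from rig import telemetry, get_image, env gives the robot as it stands. The module is installed in compiled form; this text tells all that it offers.
- The arm moves only by the tool apply_moves, never from a script. Its argument "series" is a list of rows, each a list of 7 numbers: the shift along the tool's x, y, z in mm, then the turn, a rotation vector about the tool's x, y, z in degrees, then the opening, from 0 (shut) to 1 (fully open). A call has 1 to 12 rows; each row shifts and turns the commanded pose from where the row before left it, along the tool's axes as they then stand; what a row does not reach is not made up. A row lasts 1/8 s, in which the tool goes at most 62.5 mm and 10.7 degrees, less where a joint would pass 70% of its speed; a pose out of reach is approached as far as the arm can. A call with a gripper value outside its range is refused whole. The fingers move at their own pace and stop on an object; "grip_force" is the grip in N (left out, the last holds). Time passes only in rows, so rows that do not move let the fingers close. It gives the time, the measured TCP pose, the force, the opening and the grip force at its end, in the units of the state.
- telemetry.observe(): the state, without advancing time (a new reading comes with each control period).
- get_image(name): name is "scene" or "top"; returns a dict with "frame" (400x640x3 uint8, red, green, blue), "z_map" (400x640 float32, m along the optical axis (not along the pixel's ray), 0 where there is no reading), "vertical_fov" (degrees; the focal length in pixels is half the picture's height over the tangent of half this angle, whatever the lens; pixels are square), "cx", "cy" (the principal point, pixels), "dist" ([k1, k2, p1, p2, k3] as OpenCV has them; the pictures are not rectified), "eye" and "attitude" of the camera in the world. Camera axes: x right, y up, looking along -z (the intrinsics and any distortion apply to the point x, -y, -z); pixel columns grow to the right and rows downward; lengths in m; the calibration is good to about 2 mm. A picture is of the moment at which its call begins.
- env.close_job(): hands the job in; it is judged then, once.
The state is a dict: "time_s": time; "q": joint angles; "qvel": joint speeds; "joint_efforts": joint torques, N m; "position": TCP position; "tool_rot": TCP orientation; "ft_force": force on the tool from outside, world axes, zero at the start; "wrist_torque": the same for the moment, N m; "grip_width": finger opening in m; "gripper_force": force on a finger pad.
Only numpy, scipy, OpenCV 4.12 (cv2) and the standard library are available. Lean on these libraries where they do the work, as an engineer would, in place of code of your own. Each camera call takes 0.05 s, during which the arm holds its last target. There are 200 camera calls.

TASK

Put clamping pressure on the glued wooden clay stamp in the bench press: slide the press's lock grip all the way outward to its end stop, then swing the lever on through exactly four clicks, never past a fifth. The lever springs back when let go, so your program finishes while still holding its upright handle at the fourth click, with the lock left at its end stop and the other things on the bench left where they are.

Things in the scene. Friction and masses are not known exactly. Their poses are not given: they have to be found in the camera images.
- press: Bench press, grey frame, base 260 x 200 x 20 mm, fixed. Origin on the table under the lever's vertical axis. x axis points from there to its rear column (away from the robot, within 20 degrees), y to its left, z up. Level steel top plate 170 mm above the table, 110 mm to the left and 200 mm to the right of the axis, 45 mm fore and aft; a 98 mm toothed wheel and the lever turn on it.
- lock_grip (a point): Centre of the lock grip: upright black tab on the right (-y) part of the top plate, 30 mm along press x, 16 mm along y, top 18 mm above this point (222 mm above table). Slides outward along press -y with about 3 N and stays where left. From it a 12 mm wide steel bolt, top 18 mm below this point, runs to the wheel and blocks it until withdrawn.
- lock (a joint): Travel of the lock grip in m: 0 fully in (locking), 0.050 at the outer end stop. Starts at 0 to 0.012.
- handle_mid (a point): Centre line of the upright black round handle (24 mm diameter, 200 to 270 mm above table), at 240 mm height, 135 mm from the lever axis: grip here. A spring (5 N at rest, 7 N at four clicks) takes it back when let go. The pawl adds up to 4 N just after a seat, nothing at the click, takes off up to 4 N just before the next seat; there the push rises steeply.
- lever_axis (a point): Point on the lever's vertical axis, level with handle_mid (240 mm above table). The lever is a 14 mm bar at 198 mm height from here to the handle.
- lever (a joint): Lever angle in rad. 0 at rest, handle 150 degrees counter-clockwise from press +x seen from above (front left); grows counter-clockwise: the handle sweeps across the press's front from its left to its right. One click per 0.262 rad (15 degrees); seats at 0, 0.262, 0.524, 0.785, 1.047 (fourth); the click comes half-way between seats, the fifth at 1.178; end stop 1.466.
- glue: Bystander: white glue bottle, 56 mm in diameter, 140 mm tall, standing right of the press; origin under its foot.
- mug: Bystander: blue mug, 76 mm across, 85 mm tall, standing left of the press; origin under its foot.
- weight: Bystander: brass weight, 60 mm across, 62 mm tall, standing in front of the press on the right; origin under its foot.
- mallet: Bystander: hammer lying right of the press.
- brush: Bystander: brush lying in front of the press on the left.
- driver: Bystander: screwdriver lying left of the press.
- blank: Bystander: small wooden block 45 x 30 x 20 mm lying on the press's base; origin under its centre.
- collar: Bystander: steel collar 36 mm across, 16 mm tall, lying on the press's base; origin under its centre.

How it is judged:
By the outcome, as a careful person would: the job done as asked, in the order asked, and still so for the second after the job is handed in, while the arm keeps its last pose, push and grip.
It also fails if it takes over 64 s, if anything falls off the work surface, if the arm or the gripper's body presses on something with over 40 N, if the wrist force passes 120 N, or if a joint passes its speed limit or range.

## Working session

There is one attempt and no reset: what is moved stays moved. The work goes in short steps, Python scripts to look and compute and a tool call to move; the robot and the scene stay as the last step left them, time stands still between calls to the robot, and variables do not carry over. Pictures are saved under pics/ and viewed, at most 10 in all, crops included, and the job is handed in when it is done.

Besides the shell and the picture viewer there is one more tool, called by a JSON object that holds its "fn" and its "kwargs", one argument or row to a line. apply_moves: Moves the arm, as the interface text tells. Its arguments: {"type":"object","properties":{"series":{"type":"array"},"grip_force":{"type":"number"}},"required":["series"]}

```bash
mkdir -p pics
cat > h.py <<'E'
import numpy as np, cv2
from rig import telemetry, get_image, env
def world(im):
    H,W=im["z_map"].shape; f=H/2/np.tan(np.radians(im["vertical_fov"]/2))
    K=np.array([[f,0,im["cx"]],[0,f,im["cy"]],[0,0,1]])
    u,v=np.meshgrid(np.arange(W),np.arange(H))
    p=cv2.undistortPoints(np.stack([u,v],-1).reshape(-1,1,2).astype(float),K,np.array(im["dist"],float)).reshape(H,W,2)
    z=im["z_map"]; c=np.stack([p[...,0]*z,-p[...,1]*z,-z],-1)
    R=np.array(im["attitude"]); 
    w=c@R.T+np.array(im["eye"]); w[z==0]=np.nan
    return w
def save(im,n): cv2.imwrite(f"pics/{n}.png",im["frame"][...,::-1])
E
python3 - <<'E'
from h import *
for n in("top","scene"):
    im=get_image(n); save(im,n+"0"); w=world(im); np.save(n+"0.npy",w); print(n,im["eye"],np.array(im["attitude"]).round(2).tolist())
s=telemetry.observe(); print(env.pinch_z,{k:np.round(v,3).tolist() for k,v in s.items()})
E
```

```text
top [3.59981450e-01 6.91644052e-04 1.29389844e+00] [[0.02, 0.99, -0.14], [-1.0, 0.01, -0.02], [-0.02, 0.14, 0.99]]
scene [ 0.60273199 -1.01226015  0.91530431] [[1.0, -0.06, 0.06], [0.08, 0.6, -0.8], [0.02, 0.8, 0.6]]
0.0187 {'time_s': 0.1, 'q': [51.149, 21.838, 74.381, 0.0, 83.858, -12.335], 'qvel': [-0.012, -0.115, -0.083, -0.058, -0.097, -0.048], 'joint_efforts': [0.005, -44.922, -23.166, -0.0, 0.004, -0.0], 'position': [0.245, 0.492, 0.231], 'tool_rot': [[-0.895, 0.446, -0.001], [0.446, 0.895, -0.001], [0.0, -0.001, -1.0]], 'ft_force': [-0.303, 0.519, -0.281], 'wrist_torque': [0.024, 0.018, 0.016], 'gripper_force': 0.0, 'grip_width': 0.085}
```

View pics/top0.png

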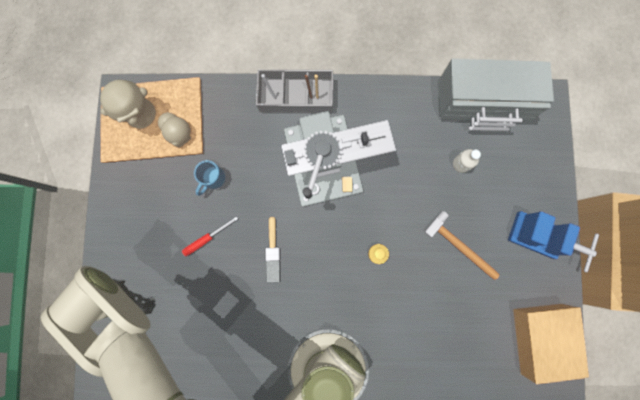

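View pics/scene0.png

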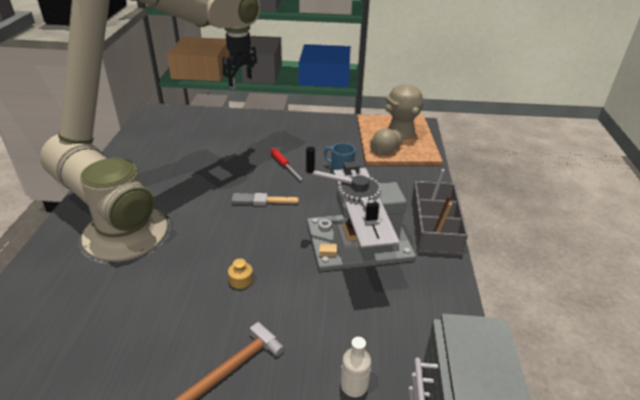

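The top view shows the plate from about (283,150) to (395,140), the wheel at (322,150), the lock grip near (366,138) and the handle top near (308,192). The scene view shows the grip at (371,210) and the handle at (311,158).

Run:
```python
from h import *
w=np.load("top0.npy"); 
def box(w,m): return w[m].mean(0).round(4), w[m].min(0).round(4), w[m].max(0).round(4), m.sum()
H,W=w.shape[:2]; u,v=np.meshgrid(np.arange(W),np.arange(H))
z=w[...,2]
reg=(u>270)&(u<410)&(v>105)&(v<215)
m=reg&(abs(z-.170)<.006)
r=cv2.minAreaRect((w[m][:,:2]*1000).astype(np.float32)); print("plate",m.sum(),r,cv2.boxPoints(r).round(1).tolist())
print("grip",box(w,(u>355)&(u<378)&(v>125)&(v<150)&(z>.195)))
print("handle",box(w,(u>295)&(u<320)&(v>180)&(v<203)&(z>.25)))
print("wheel",box(w,reg&(z>.185)&(u<350)&(v<170)))
print(z[184:202,298:318].round(2)[::2])
print(z[128:150:2,354:380:2].round(3))
w2=np.load("scene0.npy");z2=w2[...,2];u,v=np.meshgrid(np.arange(W),np.arange(H))
print("s grip",box(w2,(u>360)&(u<382)&(v>195)&(v<222)&(z2>.195)&(z2<.25)))
print("s handle",box(w2,(u>304)&(u<317)&(v>145)&(v<173)&(z2>.205)))
m2=(u>330)&(u<410)&(v>170)&(v<250)&(abs(z2-.17)<.005)
r=cv2.minAreaRect((w2[m2][:,:2]*1000).astype(np.float32)); print(r,cv2.boxPoints(r).round(1).tolist())
f=lambda n,x:cv2.imwrite(n,cv2.resize(x,None,fx=5,fy=5,interpolation=cv2.INTER_CUBIC))
a=cv2.imread("pics/top0.png")[105:215,265:415];f("pics/crop.png",a)
```

```text
plate 2016 ((681.8622436523438, -10.7210693359375), (155.35169982910156, 311.0661315917969), 14.759858131408691) [[567.0999755859375, 119.9000015258789], [646.4000244140625, -180.89999389648438], [796.5999755859375, -141.3000030517578], [717.4000244140625, 159.5]]
grip (array([ 0.6681, -0.0884,  0.2175]), array([ 0.654 , -0.0991,  0.1959]), array([ 0.6848, -0.079 ,  0.2266]), np.int64(86))
handle (array([0.5099, 0.0609, 0.2676]), array([0.4998, 0.0508, 0.2506]), array([0.5216, 0.0712, 0.274 ]), np.int64(74))
wheel (array([0.6365, 0.0349, 0.1932]), array([ 0.58  , -0.0478,  0.185 ]), array([0.6922, 0.1314, 0.2143]), np.int64(1190))
[[ 0.02  0.02  0.02  0.02  0.02  0.03  0.02  0.02  0.02  0.02  0.02  0.2
   0.2   0.21  0.21  0.2   0.2   0.04  0.03  0.03]
 [ 0.02  0.02  0.02  0.02  0.02  0.02  0.02  0.02  0.02  0.02  0.2   0.2
   0.21  0.2   0.21  0.2   0.02  0.02  0.04  0.03]
 [ 0.02  0.02  0.02  0.02  0.02  0.02  0.27  0.27  0.27  0.27  0.27  0.27
   0.27  0.21  0.2   0.02  0.02  0.02  0.02  0.03]
 [ 0.02  0.02  0.02  0.02  0.02  0.27  0.27  0.27  0.27  0.27  0.27  0.27
   0.27  0.27 
[... 1373 characters left out ...]
181 0.176 0.168 0.173 0.173
  0.169]
 [0.172 0.165 0.169 0.178 0.178 0.174 0.175 0.169 0.175 0.169 0.168 0.171
  0.17 ]
 [0.171 0.166 0.165 0.175 0.171 0.167 0.169 0.172 0.169 0.175 0.17  0.169
  0.169]]
s grip (array([ 0.6671, -0.0945,  0.2123]), array([ 0.652 , -0.1031,  0.1951]), array([ 0.6829, -0.075 ,  0.2249]), np.int64(172))
s handle (array([0.5086, 0.0541, 0.2417]), array([0.4963, 0.0448, 0.2053]), array([0.5255, 0.0721, 0.2725]), np.int64(251))
((680.23193359375, -15.07171630859375), (153.42083740234375, 308.72698974609375), 14.295877456665039) [[567.7999877929688, 115.5999984741211], [644.0, -183.60000610351562], [792.7000122070312, -145.6999969482422], [716.4000244140625, 153.5]]
```

View pics/crop.png

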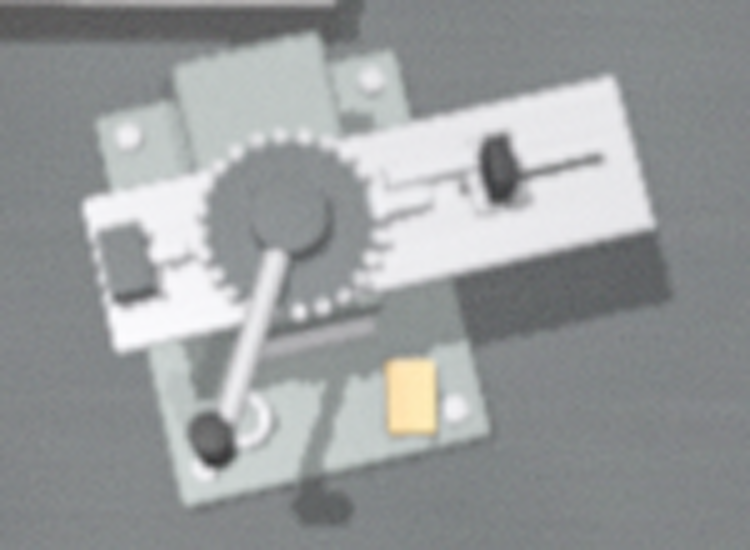

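The crop shows the lock grip at about (498,165) with its slot running outward, the hub at (290,215), and the handle top at (212,437). The lever clearly points front left, as at rest.

Run:
```python
from h import *
from scipy.optimize import least_squares
a=np.load("top0.npy");b=np.load("scene0.npy")
P=np.vstack([a[105:215,265:415].reshape(-1,3),b[140:275,300:420].reshape(-1,3)]);P=P[~np.isnan(P[:,2])]
for name,w in(("top",a[105:215,265:415].reshape(-1,3)),("scene",b[140:275,300:420].reshape(-1,3))):
    w=w[~np.isnan(w[:,2])]; z=w[:,2]
    y0=np.radians(14.); ax=np.array([.639,.023])
    R=lambda t:np.array([[np.cos(t),-np.sin(t)],[np.sin(t),np.cos(t)]])
    # plate, right of wheel: centre line yaw by binning fore/aft edges
    l=(w[:,:2]-ax)@R(y0); m=(abs(z-.17)<.006)&(l[:,1]<-.065)&(l[:,1]>-.23)&(abs(l[:,0])<.07)
    q=l[m]; bins=np.arange(-.19,-.07,.01); c=[];
    for s in bins:
        k=q[(q[:,1]>=s)&(q[:,1]<s+.01)]; c.append((s+.005,k[:,0].min(),k[:,0].max()))
    c=np.array(c); print(name,"front",np.polyfit(c[:,0],c[:,1],1).round(4),"rear",np.polyfit(c[:,0],c[:,2],1).round(4),"y end",np.percentile(q[:,1],[.3,1]).round(4))
    for nm,lo,hi,pt in(("hub",.203,.235,ax),("grip",.215,.228,[.669,-.089]),("handle",.263,.276,[.511,.06])):
        m=(z>lo)&(z<hi)&(np.hypot(*(w[:,:2]-pt).T)<.03); 
        t=w[m]; l=(t[:,:2]-ax)@R(y0)
        print(nm,m.sum(),t.mean(0).round(4),"press",l.min(0).round(4),l.max(0).round(4),"mid",((l.min(0)+l.max(0))/2).round(4))
```

```text
top front [-0.0056 -0.0421] rear [0.0175 0.0495] y end [-0.1984 -0.1971]
hub 210 [0.6389 0.0257 0.2088] press [-0.0256 -0.0194] [0.0226 0.0232] mid [-0.0015  0.0019]
grip 65 [ 0.6696 -0.089   0.2215] press [-0.0124 -0.1249] [ 0.0192 -0.1086] mid [ 0.0034 -0.1167]
handle 66 [0.5108 0.0612 0.2691] press [-0.1259  0.0574] [-0.1039  0.0788] mid [-0.1149  0.0681]
scene front [-0.0088 -0.0456] rear [-0.0085  0.0435] y end [-0.1998 -0.1991]
hub 167 [0.6369 0.0211 0.209 ] press [-0.0265 -0.0207] [0.0203 0.0211] mid [-0.0031  0.0002]
grip 79 [ 0.6675 -0.0926  0.221 ] press [-0.0149 -0.1263] [ 0.0154 -0.1048] mid [ 0.0002 -0.1156]
handle 60 [0.5086 0.057  0.2685] press [-0.1299  0.0536] [-0.107   0.0799] mid [-0.1184  0.0667]
```

{"fn": "apply_moves", "kwargs": {
  "series": [
    [0, 0, -30, 0, 0, 0, 0.5],
    [0, 0, -30, 0, 0, 0, 0.5],
    [-30, -16, -20, 0, 0, 0, 0.5],
    [-46, -24, 0, 0, 0, 0, 0.5],
    [-46, -24, 0, 0, 0, 0, 0.5],
    [-46, -24, 0, 0, 0, 0, 0.5],
    [-46, -24, 0, 0, 0, 0, 0.5],
    [-46, -24, 0, 0, 0, 0, 0.5],
    [-46, -24, 0, 0, 0, 0, 0.5],
    [-46, -24, 0, 0, 0, 0, 0.5],
    [-46, -24, 0, 0, 0, 0, 0.5],
    [-46, -24, 0, 0, 0, 0, 0.5]
  ]
}}

```text
time_s: 1.6
position: [0.54, 0.0848, 0.3111]
tool_rot: [[-0.895, 0.447, -0.001], [0.447, 0.895, 0.0], [0.001, -0.0, -1.0]]
ft_force: [1.1, 1.5, 0.3]
grip_width: 0.0425
gripper_force: 0.0
```

{"fn": "apply_moves", "kwargs": {
  "series": [
    [-46, -24, 0, 0, 0, 0, 0.5],
    [-46, -24, 0, 0, 0, 0, 0.5],
    [-46, -24, 0, 0, 0, 0, 0.5],
    [-46, -24, 0, 0, 0, 0, 0.5],
    [0, 0, 0, 0, 0, -8.1, 0.5],
    [0, 0, 0, 0, 0, -8.1, 0.5],
    [0, 0, 0, 0, 0, -8.1, 0.5],
    [0, 0, 0, 0, 0, -8.1, 0.5],
    [0, 0, 0, 0, 0, -8.1, 0.5],
    [0, 0, 0, 0, 0, 0, 0.5],
    [0, 0, 0, 0, 0, 0, 0.5]
  ]
}}

```text
time_s: 2.98
position: [0.661, -0.0817, 0.311]
tool_rot: [[-0.971, -0.239, -0.001], [-0.239, 0.971, 0.0], [0.0, 0.0, -1.0]]
ft_force: [0.3, -0.1, 0.3]
grip_width: 0.0426
gripper_force: 0.0
```

```bash
cat >> h.py <<'E'
AX=np.array([.638,.023])
def st(target=None):
    s=telemetry.observe(); R=np.array(s["tool_rot"]); p=np.array(s["position"])
    print("t",round(s["time_s"],2),"p",p.round(4),"yaw_y",np.degrees(np.arctan2(R[1,1],R[0,1])).round(2),"zax",R[:,2].round(3),"F",np.round(s["ft_force"],1),"w",round(s["grip_width"],4),"gf",round(s["gripper_force"],1),"q6",round(s["q"][5],1))
    if target is not None: print("tool shift mm",((np.array(target)-p)@R*1000).round(1))
    return s
E
python3 - <<'E'
from h import *
st([.6685,-.0905,.193])
im=get_image("scene"); save(im,"s1")
im=get_image("top"); cv2.imwrite("pics/t1.png",cv2.resize(im["frame"][90:220,250:420,::-1],None,fx=4,fy=4))
E
```

```text
t 2.98 p [ 0.661  -0.0817  0.311 ] yaw_y 103.83 zax [-0.001  0.    -1.   ] F [ 0.3 -0.1  0.3] w 0.0426 gf 0.0 q6 -121.0
tool shift mm [ -5.2 -10.4 118. ]
```

View pics/s1.png

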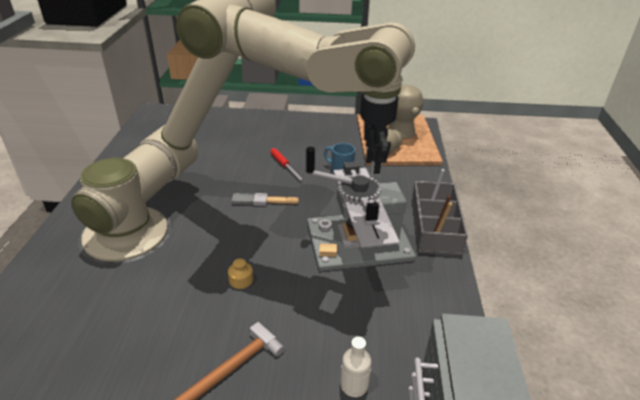

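The gripper at (378,140) hovers above the lock grip at (371,210), clear of everything. I'll correct the offset and go down.

{"fn": "apply_moves", "kwargs": {
  "series": [
    [-5, -10, 0, 0, 0, 0, 0.5],
    [0, 0, 25, 0, 0, 0, 0.5],
    [0, 0, 25, 0, 0, 0, 0.5],
    [0, 0, 25, 0, 0, 0, 0.5],
    [0, 0, 20, 0, 0, 0, 0.5],
    [0, 0, 12, 0, 0, 0, 0.5],
    [0, 0, 9, 0, 0, 0, 0.5],
    [0, 0, 0, 0, 0, 0, 0.5],
    [0, 0, 0, 0, 0, 0, 0.5]
  ],
  "grip_force": 30
}}

```text
time_s: 4.2
position: [0.6686, -0.0904, 0.1961]
tool_rot: [[-0.97, -0.242, 0.001], [-0.242, 0.97, -0.0], [-0.001, -0.001, -1.0]]
ft_force: [-0.2, 0.7, 0.2]
grip_width: 0.0426
gripper_force: 0.0
```

{"fn": "apply_moves", "kwargs": {
  "series": [
    [0, 0, 0, 0, 0, 0, 0.1],
    [0, 0, 0, 0, 0, 0, 0.1],
    [0, 0, 0, 0, 0, 0, 0.1],
    [0, 0, 0, 0, 0, 0, 0.1],
    [0, 0, 0, 0, 0, 0, 0.1],
    [0, 0, 0, 0, 0, 0, 0.1]
  ]
}}

```text
time_s: 4.95
position: [0.6685, -0.0902, 0.1959]
tool_rot: [[-0.97, -0.242, 0.001], [-0.242, 0.97, -0.0], [-0.001, -0.0, -1.0]]
ft_force: [-0.6, 0.8, 4.8]
grip_width: 0.0157
gripper_force: 33.8
```

Run:
```python
from h import *
st()
```

```text
t 4.95 p [ 0.6685 -0.0902  0.1959] yaw_y 103.99 zax [ 0.001 -0.    -1.   ] F [-0.6  0.8  4.8] w 0.0157 gf 33.8 q6 -121.7
```

{"fn": "apply_moves", "kwargs": {
  "series": [
    [0, -3, 0, 0, 0, 0, 0.1],
    [0, -6, 0, 0, 0, 0, 0.1],
    [0, -6, 0, 0, 0, 0, 0.1],
    [0, -6, 0, 0, 0, 0, 0.1],
    [0, -6, 0, 0, 0, 0, 0.1],
    [0, -5, 0, 0, 0, 0, 0.1],
    [0, -3, 0, 0, 0, 0, 0.1],
    [0, 0, 0, 0, 0, 0, 0.1]
  ]
}}

```text
time_s: 5.95
position: [0.6771, -0.1242, 0.1959]
tool_rot: [[-0.97, -0.242, 0.002], [-0.242, 0.97, -0.0], [-0.001, -0.0, -1.0]]
ft_force: [-0.5, 0.8, 4.7]
grip_width: 0.0153
gripper_force: 33.9
```

{"fn": "apply_moves", "kwargs": {
  "series": [
    [0, -2, 0, 0, 0, 0, 0.1],
    [0, -1, 0, 0, 0, 0, 0.1],
    [0, 0, 0, 0, 0, 0, 0.1]
  ]
}}

```text
time_s: 6.32
position: [0.6778, -0.1268, 0.1959]
tool_rot: [[-0.97, -0.242, 0.001], [-0.242, 0.97, 0.0], [-0.001, -0.0, -1.0]]
ft_force: [0.1, 2.0, 4.8]
grip_width: 0.0154
gripper_force: 33.9
```

{"fn": "apply_moves", "kwargs": {
  "series": [
    [0, -2, 0, 0, 0, 0, 0.1],
    [0, -1, 0, 0, 0, 0, 0.1],
    [0, 0, 0, 0, 0, 0, 0.1]
  ]
}}

```text
time_s: 6.7
position: [0.6785, -0.1297, 0.1959]
tool_rot: [[-0.97, -0.242, 0.001], [-0.242, 0.97, 0.0], [-0.001, 0.0, -1.0]]
ft_force: [0.8, 1.9, 4.6]
grip_width: 0.0155
gripper_force: 34.0
```

{"fn": "apply_moves", "kwargs": {
  "series": [
    [0, -2, 0, 0, 0, 0, 0.1],
    [0, -1, 0, 0, 0, 0, 0.1],
    [0, 0, 0, 0, 0, 0, 0.1]
  ]
}}

```text
time_s: 7.08
position: [0.6793, -0.1326, 0.1959]
tool_rot: [[-0.97, -0.242, 0.001], [-0.242, 0.97, 0.0], [-0.001, -0.0, -1.0]]
ft_force: [0.4, 1.9, 5.1]
grip_width: 0.0154
gripper_force: 34.0
```

{"fn": "apply_moves", "kwargs": {
  "series": [
    [0, -2, 0, 0, 0, 0, 0.1],
    [0, 0, 0, 0, 0, 0, 0.1]
  ]
}}

```text
time_s: 7.32
position: [0.6798, -0.1346, 0.1959]
tool_rot: [[-0.97, -0.242, 0.001], [-0.242, 0.97, 0.0], [-0.001, -0.0, -1.0]]
ft_force: [0.5, 1.4, 5.6]
grip_width: 0.0155
gripper_force: 34.0
```

{"fn": "apply_moves", "kwargs": {
  "series": [
    [0, -2, 0, 0, 0, 0, 0.1],
    [0, 0, 0, 0, 0, 0, 0.1]
  ]
}}

```text
time_s: 7.58
position: [0.68, -0.1354, 0.1959]
tool_rot: [[-0.97, -0.243, 0.0], [-0.243, 0.97, 0.002], [-0.001, 0.002, -1.0]]
ft_force: [-1.0, 6.0, 6.2]
grip_width: 0.0154
gripper_force: 34.0
```

{"fn": "apply_moves", "kwargs": {
  "series": [
    [0, -2, 0, 0, 0, 0, 0.1],
    [0, 0, 0, 0, 0, 0, 0.1]
  ]
}}

```text
time_s: 7.82
position: [0.68, -0.1355, 0.1959]
tool_rot: [[-0.97, -0.244, -0.001], [-0.244, 0.97, 0.005], [-0.0, 0.005, -1.0]]
ft_force: [-3.8, 13.1, 8.2]
grip_width: 0.0153
gripper_force: 34.2
```

{"fn": "apply_moves", "kwargs": {
  "series": [
    [0, 2, 0, 0, 0, 0, 0.1],
    [0, 0, 0, 0, 0, 0, 0.4],
    [0, 0, 0, 0, 0, 0, 0.4],
    [0, 0, 0, 0, 0, 0, 0.4],
    [0, 0, -20, 0, 0, 0, 0.4],
    [0, 0, -30, 0, 0, 0, 0.4],
    [0, 0, -40, 0, 0, 0, 0.4],
    [0, 0, -30, 0, 0, 0, 0.5],
    [0, 0, 0, 0, 0, 10, 0.5],
    [0, 0, 0, 0, 0, 10, 0.5],
    [0, 0, 0, 0, 0, 10, 0.5],
    [0, 0, 0, 0, 0, 0, 0.5]
  ]
}}

```text
time_s: 9.32
position: [0.6799, -0.137, 0.3151]
tool_rot: [[-0.962, 0.275, -0.0], [0.275, 0.962, 0.0], [0.0, -0.0, -1.0]]
ft_force: [0.3, 0.4, 0.4]
grip_width: 0.0427
gripper_force: 0.0
```

Run:
```python
from h import *
st([.509,.0602,.221])
```

```text
t 9.32 p [ 0.6799 -0.137   0.3151] yaw_y 74.05 zax [-0.  0. -1.] F [0.3 0.4 0.4] w 0.0427 gf 0.0 q6 -95.2
tool shift mm [218.5 142.7  94.2]
```

{"fn": "apply_moves", "kwargs": {
  "series": [
    [31, 20, 0, 0, 0, 0, 0.6],
    [31, 20, 0, 0, 0, 0, 0.6],
    [31, 20, 0, 0, 0, 0, 0.6],
    [31, 20, 0, 0, 0, 0, 0.6],
    [31, 20, 0, 0, 0, 0, 0.6],
    [31, 20, 0, 0, 0, 0, 0.6],
    [32, 22, 0, 0, 0, 0, 0.6],
    [0, 0, 0, 0, 0, 0, 0.6]
  ]
}}

```text
time_s: 10.32
position: [0.5084, 0.0612, 0.3161]
tool_rot: [[-0.963, 0.27, 0.001], [0.27, 0.963, 0.0], [-0.001, 0.0, -1.0]]
ft_force: [0.3, -0.3, 0.1]
grip_width: 0.0515
gripper_force: 0.0
```

Run:
```python
from h import *
st([.509,.0602,.221])
im=get_image("scene"); save(im,"s2"); w=world(im); H,W=w.shape[:2]; u,v=np.meshgrid(np.arange(W),np.arange(H)); z=w[...,2]
R=np.array([[.9703,-.2419],[.2419,.9703]])
for nm,lo,hi,pt in(("grip",.213,.228,[.68,-.137]),("handle",.215,.276,[.509,.058])):
    m=(z>lo)&(z<hi)&(np.hypot(w[...,0]-pt[0],w[...,1]-pt[1])<.025)
    t=w[m]; l=(t[:,:2]-AX)@R; print(nm,m.sum(),l.min(0).round(4),l.max(0).round(4),t.min(0),t.max(0))
cv2.imwrite("pics/s2c.png",cv2.resize(im["frame"][80:280,240:440,::-1],None,fx=3,fy=3))
```

```text
t 10.32 p [0.5084 0.0612 0.3161] yaw_y 74.33 zax [ 0.001  0.    -1.   ] F [ 0.3 -0.3  0.1] w 0.0515 gf 0.0 q6 -80.7
tool shift mm [-0.8 -0.9 95.1]
grip 99 [-0.0135 -0.174 ] [ 0.0166 -0.1561] [ 0.66466183 -0.14801278  0.21309887] [ 0.69441155 -0.12632068  0.22668121]
handle 217 [-0.1292  0.0519] [-0.1055  0.0795] [0.49617639 0.04448568 0.21527497] [0.51998871 0.07224018 0.27405   ]
```

View pics/s2c.png

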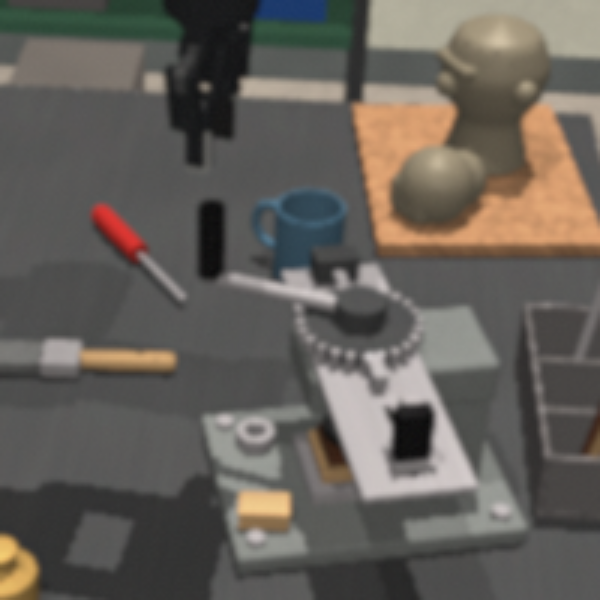

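The crop shows the lock grip moved outward at about (412,430) and the handle at (211,240) still at rest, with the gripper above it. I'll descend and grip.

{"fn": "apply_moves", "kwargs": {
  "series": [
    [-1, -1, 20, 0, 0, 0, 0.6],
    [0, 0, 25, 0, 0, 0, 0.6],
    [0, 0, 20, 0, 0, 0, 0.6],
    [0, 0, 18, 0, 0, 0, 0.6],
    [0, 0, 12, 0, 0, 0, 0.6],
    [0, 0, 0, 0, 0, 0, 0.6],
    [0, 0, 0, 0, 0, 0, 0.2],
    [0, 0, 0, 0, 0, 0, 0.2],
    [0, 0, 0, 0, 0, 0, 0.2],
    [0, 0, 0, 0, 0, 0, 0.2],
    [0, 0, 0, 0, 0, 0, 0.2],
    [0, 0, 0, 0, 0, 0, 0.2]
  ],
  "grip_force": 45
}}

```text
time_s: 11.88
position: [0.511, 0.0597, 0.2214]
tool_rot: [[-0.961, 0.275, 0.003], [0.275, 0.961, 0.002], [-0.002, 0.003, -1.0]]
ft_force: [2.0, 8.0, 1.9]
grip_width: 0.0229
gripper_force: 44.2
```

```bash
cat >> h.py <<'E'
def lev():
    s=st(); p=np.array(s["position"]); R=np.array(s["tool_rot"])
    g=p-R[:,2]*env.pinch_z; d=g[:2]-AX
    a=np.degrees(np.arctan2(d[1],d[0]))%360
    print("radius",np.hypot(*d).round(4),"lever rad",np.radians(a-164).round(4),"grasp",g.round(4))
E
python3 -c "
from h import *
lev()"
```

```text
t 11.88 p [0.511  0.0597 0.2214] yaw_y 74.02 zax [ 0.003  0.002 -1.   ] F [2.  8.  1.9] w 0.0229 gf 44.2 q6 -80.7
radius 0.1323 lever rad -0.0018 grasp [0.5109 0.0597 0.2401]
```

{"fn": "apply_moves", "kwargs": {
  "series": [
    [-0.2, -7, 0, 0, 0, -3, 0.2],
    [-0.2, -7, 0, 0, 0, -3, 0.2],
    [-0.2, -7, 0, 0, 0, -3, 0.2],
    [-0.2, -7, 0, 0, 0, -3, 0.2],
    [-0.2, -7, 0, 0, 0, -3, 0.2],
    [0, 0, 0, 0, 0, 0, 0.2]
  ]
}}

```text
time_s: 12.62
position: [0.5063, 0.0249, 0.2214]
tool_rot: [[-1.0, 0.017, 0.004], [0.017, 1.0, 0.002], [-0.004, 0.003, -1.0]]
ft_force: [4.9, 8.5, 0.8]
grip_width: 0.023
gripper_force: 44.3
```

```bash
python3 -c "
from h import *
lev()"
```

```text
t 12.62 p [0.5063 0.0249 0.2214] yaw_y 89.03 zax [ 0.004  0.002 -1.   ] F [4.9 8.5 0.8] w 0.023 gf 44.3 q6 -99.7
radius 0.1318 lever rad 0.2651 grasp [0.5062 0.0249 0.2401]
```

{"fn": "apply_moves", "kwargs": {
  "series": [
    [-0.2, -7, 0, 0, 0, -3, 0.2],
    [-0.2, -7, 0, 0, 0, -3, 0.2],
    [-0.2, -7, 0, 0, 0, -3, 0.2],
    [-0.2, -7, 0, 0, 0, -3, 0.2],
    [-0.2, -7, 0, 0, 0, -3, 0.2],
    [-0.2, -7, 0, 0, 0, -3, 0.2],
    [-0.2, -7, 0, 0, 0, -3, 0.2],
    [-0.2, -7, 0, 0, 0, -3, 0.2],
    [-0.2, -7, 0, 0, 0, -3, 0.2],
    [-0.2, -7, 0, 0, 0, -3, 0.2],
    [0, 0, 0, 0, 0, 0, 0.2]
  ]
}}

```text
time_s: 14.0
position: [0.5238, -0.0414, 0.2214]
tool_rot: [[-0.874, -0.486, 0.005], [-0.486, 0.874, 0.004], [-0.006, 0.001, -1.0]]
ft_force: [8.5, 12.3, 0.7]
grip_width: 0.0227
gripper_force: 44.6
```

```bash
python3 -c "
from h import *
lev()"
```

```text
t 14.0 p [ 0.5238 -0.0414  0.2214] yaw_y 119.06 zax [ 0.005  0.004 -1.   ] F [ 8.5 12.3  0.7] w 0.0227 gf 44.6 q6 -136.7
radius 0.1312 lever rad 0.7929 grasp [ 0.5237 -0.0415  0.2401]
```

{"fn": "apply_moves", "kwargs": {
  "series": [
    [-0.7, -7, 0, 0, 0, -3, 0.2],
    [-0.7, -7, 0, 0, 0, -3, 0.2],
    [-0.7, -7, 0, 0, 0, -3, 0.2],
    [-0.7, -7, 0, 0, 0, -3, 0.2],
    [0, 0, 0, 0, 0, 0, 0.2]
  ]
}}

```text
time_s: 14.62
position: [0.5404, -0.0645, 0.2213]
tool_rot: [[-0.755, -0.656, 0.002], [-0.656, 0.755, 0.001], [-0.002, -0.001, -1.0]]
ft_force: [0.9, 4.1, 5.7]
grip_width: 0.0235
gripper_force: 45.0
```

```bash
python3 -c "
from h import *
lev()"
```

```text
t 14.62 p [ 0.5404 -0.0645  0.2213] yaw_y 130.98 zax [ 0.002  0.001 -1.   ] F [0.9 4.1 5.7] w 0.0235 gf 45.0 q6 -150.3
radius 0.1311 lever rad 1.0099 grasp [ 0.5404 -0.0645  0.24  ]
```

{"fn": "apply_moves", "kwargs": {
  "series": [
    [-0.2, -3, 0, 0, 0, -1.3, 0.2],
    [-0.2, -3, 0, 0, 0, -1.3, 0.2],
    [0, 0, 0, 0, 0, 0, 0.2],
    [0, 0, 0, 0, 0, 0, 0.2]
  ]
}}

```text
time_s: 15.12
position: [0.5441, -0.0684, 0.2213]
tool_rot: [[-0.725, -0.689, 0.001], [-0.689, 0.725, 0.001], [-0.002, -0.0, -1.0]]
ft_force: [-1.1, 4.2, 5.0]
grip_width: 0.0232
gripper_force: 45.1
```

Run:
```python
from h import *
lev()
im=get_image("scene"); save(im,"s3"); w=world(im); z=w[...,2]
cv2.imwrite("pics/s3c.png",cv2.resize(im["frame"][80:280,240:440,::-1],None,fx=3,fy=3))
```

```text
t 15.12 p [ 0.5441 -0.0684  0.2213] yaw_y 133.53 zax [ 0.001  0.001 -1.   ] F [-1.1  4.2  5. ] w 0.0232 gf 45.1 q6 -153.1
radius 0.1311 lever rad 1.051 grasp [ 0.5441 -0.0684  0.24  ]
```

View pics/s3c.png

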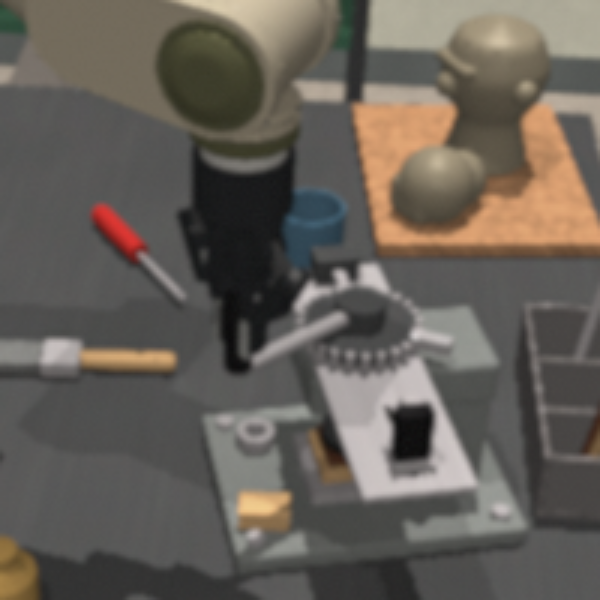

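The crop shows the lever bar swung to the front right at (300,338), held by the gripper, with the lock grip still out at (412,430). The tangential push of about 4 N suggests it is just short of the seat, so I'll creep on until it rises.

{"fn": "apply_moves", "kwargs": {
  "series": [
    [0, -1, 0, 0, 0, -0.4, 0.2],
    [0, 0, 0, 0, 0, 0, 0.2],
    [0, 0, 0, 0, 0, 0, 0.2]
  ]
}}

```text
time_s: 15.55
position: [0.5446, -0.0689, 0.2213]
tool_rot: [[-0.72, -0.694, 0.001], [-0.694, 0.72, 0.001], [-0.001, 0.0, -1.0]]
ft_force: [-2.5, 5.9, 6.2]
grip_width: 0.0228
gripper_force: 45.2
```

{"fn": "apply_moves", "kwargs": {
  "series": [
    [0, -1, 0, 0, 0, -0.4, 0.2],
    [0, 0, 0, 0, 0, 0, 0.2],
    [0, 0, 0, 0, 0, 0, 0.2]
  ]
}}

```text
time_s: 15.92
position: [0.545, -0.0694, 0.2213]
tool_rot: [[-0.715, -0.699, 0.0], [-0.699, 0.715, 0.002], [-0.001, 0.001, -1.0]]
ft_force: [-2.7, 7.7, 7.3]
grip_width: 0.0227
gripper_force: 45.2
```

The push has risen to about 7.4 N at roughly 1.06 rad, the middle of the steep rise, so the lever is on the fourth seat. I'll hand in.

```bash
python3 -c "
from h import *
lev(); print(env.close_job())"
```

```text
t 15.93 p [ 0.545  -0.0694  0.2213] yaw_y 134.34 zax [ 0.     0.002 -1.   ] F [-2.7  7.7  7.3] w 0.0227 gf 45.2 q6 -154.0
radius 0.1311 lever rad 1.0615 grasp [ 0.545  -0.0694  0.24  ]
the job is handed in; nothing more can be done
None
```

I handed the job in at 15.9 s: the lock grip is against its outer end stop, and the gripper is holding the handle at the fourth click (about 1.06 rad by my estimate, short of the fifth at 1.178); no bystander looked disturbed in the last picture, though the glue bottle and mallet were outside it, and the judge's verdict was not shown.

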